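# Clamp the crankcase and offer up its last bearing cap

### The arm

A 7-joint arm with a two-finger parallel gripper is mounted at the origin on the work surface. World frame = base frame: x ahead of the robot, y to its left, z up, the work surface at z = 0. Lengths are in mm, angles in degrees, forces in N, time in s.
With the tool pointing down it reaches from about 425 to 875 mm from the base axis. Payload 4.7 kg.
Tool frame: the origin (TCP) lies where the fingers leave the gripper's body, on its centre line; the fingertips stand robot.tips_ahead ahead of it and the grasp point (between the pads) lies 54 mm ahead of it (robot.tips_ahead is the distance from the TCP to the fingertips, in mm); z points along the fingers, y is the direction in which the jaws open and shut (so a half turn about z gives the same grasp; the last joint's range is limited). The gripper opens to 85 mm and grips with 20 to 120 N. Pads are 22 mm wide; open, the fingers measure 114 mm over their backs; the gripper's body (76 mm by 85 mm) begins 54 mm behind the grasp point. The pads swing forward as they close: fully open they stand 13 mm farther back than shut.
Start: joints at [-74.994, 18.392, -4.016, 83.108, 1.295, 78.541, -3.26], TCP at [159.448, 630.153, 303.949] pointing down, gripper open.
Joint ranges: [-163.93, 163.93], [-17.29, 119.83], [-79.2, 71.16], [3.27, 140.29], [-89.18, 269.18], [5.43, 117.66], [-154.24, 154.24]. Speed limits (degrees/s): [147.25, 147.25, 180, 180, 180, 180, 180].

### API

Orientations are given as [roll, pitch, yaw] about the fixed x, y, z axes, in that order (R = Rz(yaw) Ry(pitch) Rx(roll)).
In Python, from workcell import robot, viewer gives the robot as it stands. The module is installed in compiled form; this text tells all that it offers.
- The arm moves only by the tool jog_arm, never from a script. Its argument "increments" is a list that holds one entry, the list of rows, each a list of 5 numbers: the shift along the tool's x, y, z in m, then the turn about the tool's z in degrees, then the closure in counts, from 0 (fully open) to 255 (shut). A call has exactly 10 rows; each row is the pose to reach, as a shift and turn from the pose commanded when the call began, along the tool's axes at that moment; what a row does not reach only later rows make up. A row lasts 1/8 s, in which the tool goes at most 62.5 mm and 10.7 degrees, less where a joint would pass 70% of its speed; a pose out of reach is approached as far as the arm can. A call with a gripper value outside its range is refused whole. The fingers move at their own pace and stop on an object; the grip force is fixed at half the most. Time passes only in rows, so rows that repeat a pose let the fingers close, or fill a call up. It gives the time, the measured TCP pose, the force and the opening at its end, in the units of the state.
- robot.state(): the state, without advancing time (a new reading comes with each control period).
- viewer.capture(name): name is "scene" or "top" or "wrist"; returns (picture, depth): 480x640x3 uint8, blue, green, red; 480x640 float32, mm along the optical axis (not along the pixel's ray), 0 where there is no reading.
- viewer.camera_model(name): a dict with "fx", "fy", "cx", "cy" (pixels), "dist" ([k1, k2, p1, p2, k3] as OpenCV has them; the pictures are not rectified), "T" (4x4, takes a point from camera to world coordinates); the wrist camera has in their place "hand_eye" (4x4, takes a point from camera to tool coordinates, whose origin is the TCP and whose axes are the flange's). Camera axes: x right, y down, z forward; pixel columns grow to the right and rows downward; lengths in mm; the calibration is good to about 2 mm. A picture is of the moment at which its call begins: read the wrist's pose just before it. camera_model takes no time and is no camera call.
- robot.close_job(): hands the job in, once; it reports no verdict.
Trained networks look in the newest picture that a camera, given by its name, has taken for a name from the list of things; names that differ only in an ending like _2 or _b are one class to them, and where a whole thing is asked for, a point or a joint stands for the part that bears it (a point fixed in the world has none). Each returns a list of dicts, best first, with "conf" (0 to 1); they miss things now and then, are a little off and sometimes report something else, mostly with a low value. They report only what shows in the picture. A call takes as long as a camera call. They do not tell look-alikes from the thing itself.
- viewer.find_in(camera, label): "bbox" ([centre column, centre row, width, height] in pixels, round what is visible of it).
The state is a dict: "time": time; "qpos": joint angles; "joint_vel": joint speeds; "joint_efforts": joint torques, N m; "eef_pos": TCP position; "ee_rot": TCP orientation; "ft_force": force on the tool from outside, world axes, zero at the start; "moment": the same for the moment, N m; "width": finger opening in mm.
Only numpy, scipy, OpenCV 4.12 (cv2) and the standard library are available. Lean on these libraries where they do the work, as an engineer would, in place of code of your own. Each camera call takes 0.05 s, during which the arm holds its last target. There are 200 camera calls.

### The job

First swing the hinged clamp bar of the engine fixture down until it rests fully home in its forked catch. Then pick up the loose arched two-hole bearing cap, carry it over the row of tall upright studs without knocking them, and hold it over the bare saddle of the crankcase, level, its two holes in line with the two studs and its feet about 10 mm above the stud tips, touching nothing but the gripper. Finish while still holding it there, motionless, with the clamp bar still closed and the other loose things on the bench left where they are.

Things in the scene. Friction and masses are not known exactly. Their poses are not given: they have to be found in the camera images.
- latch (a joint): angle of the clamp bar, rad: 0 = level, resting in the forked catch (a hard stop), larger = raised, up to 1.5; it starts at 0.7 to 1.25. The stiff hinge keeps the bar where it is left and yields to about 1.5 N pushed square to the bar at latch_pad.
- latch_hinge (a point): centre of the clamp bar's hinge pin, 75 mm above the bench; x runs along the bar to its free end, z out of its upper face. The bar is 18 mm wide, 10 mm thick, its mid-plane through the pin, 123 mm long from the pin, with a black 22 mm ball at the end. Hinge cheeks (11 mm about the pin, tops at 86 mm) and catch fork (105 mm from the pin, tops at 84 mm) stand beside it.
- latch_pad (a point): point on the middle of the clamp bar's upper face, 85 mm from the hinge pin: a good place to push the bar down. Same axes as latch_hinge. When closed it lies 80 mm above the bench.
- cradle: engine fixture with crankcase half, fixed: base plate 290 (x) by 270 (y) by 16 mm, origin under its centre; on it an open aluminium case 230 by 140 mm with three saddles (notched webs) at x = -70, 0, +70 mm, flat parting faces 85 mm above the bench. Clamp bar at y = -108 mm: hinge at x = -75, closed it points along +x to the catch at x = +30 mm.
- bare_saddle: the one saddle of the three without a cap (it may be any of the three); two upright steel studs, 8 mm in diameter and 45 mm tall, stand on its parting face at y = +34 and -34 mm. Origin midway between the studs on the parting face, z up; its yaw is the fixture's.
- stud_tips (a point): point midway between the tips of the two studs of the bare saddle, 130 mm above the bench; same axes as bare_saddle.
- fitted_a: a dark bearing cap already bolted to another saddle; fixed, 28 mm (x) by 96 mm (y) by 34 mm, its stud ends rise to 45 mm. Origin at the middle of its underside, on the parting face.
- fitted_b: a second bolted cap like fitted_a, on the third saddle.
- cap: the loose bearing cap, dark steel, shaped like the fitted ones: a bridge 28 mm thick (x), 96 long (y), 34 high (z) on two feet, an arched gap 40 wide and 20 high under its middle, an 11 mm vertical hole in each foot at y = +34 and -34 mm. Both ends alike. Origin at the middle of its underside, at bench level at the start. 0.18 to 0.35 kg. Grip it across its thickness at the middle.
- pedestal: not the cap: a shorter dark steel block 28 by 60 by 30 mm with a single middle hole and no arch, lying near the cap (the two may have changed places). Leave it. Origin at the middle of its underside.
- stud_row: fixed aluminium bar 250 mm (x) by 26 mm (y) by 20 mm with five upright 10 mm steel studs (black tips 12 mm) at x = -100, -50, 0, 50, 100 mm whose tops are 160 mm above the bench; it stands between the cap and the fixture. Origin under its centre.
- lube_bottle: white plastic bottle, 52 mm in diameter, 155 mm tall, loose; origin at its underside. Leave it.
- piston: aluminium piston standing crown up, 66 mm in diameter, 52 mm high, loose; origin at its underside. Leave it.
- wrench: steel wrench 170 mm long lying on the bench along its x. Leave it.
- screwdriver: screwdriver with a black handle, 190 mm long, lying along its x. Leave it.
- dish: shallow steel dish, 110 mm in diameter, 30 mm high, loose; origin at its underside. Leave it.
- spray_can: grey spray can, 64 mm in diameter, 190 mm tall, loose; origin at its underside. Leave it.
Mind the look-alikes: they are no part of the job. What is shaped like the cap but orange is not meant.

How it is judged (in metres and radians):
On the way, in this order (a step that is already met when the one before it is completed fails the run):
1. the clamp bar is down in its catch (value of joint latch below 0.06 rad), for 0.2 s.
2. the cap, in the gripper, passes above the row of upright studs (height (world z) of cap above 0.162 m and contact force between cap and the fingers above 1 N and y of cap in the frame of stud_row between -0.06 and 0.06 m and x of cap in the frame of stud_row between -0.15 and 0.15 m), for 0.05 s.
At the end, for the whole second after the job is handed in: Clamp bar within 0.06 rad of closed; cap held in the gripper, still, level within 0.1 rad, underside 2 to 20 mm above the bare saddle's stud tips, centred within 6 mm, in line within 0.12 rad, touching neither studs, crankcase nor fitted caps (value of joint latch below 0.06 rad and horizontal distance between cap and stud_tips below 0.006 m and z of cap in the frame of stud_tips between 0.002 and 0.02 m and angle between the y axis of cap and the y axis of bare_saddle, either way round below 0.12 rad and angle between cap's own z axis and vertical below 0.1 rad and linear speed of cap below 0.02 m/s and contact force between cap and the fingers above 1 N and contact force between cap and bare_saddle below 0.05 N and contact force between cap and cradle below 0.05 N and contact force between cap and fitted_a below 0.05 N and contact force between cap and fitted_b below 0.05 N and contact force between cap and stud_row below 0.05 N); the arm keeps its last pose, push and grip.
It fails at once if the row of tall studs is knocked (over 2 N) (contact force between stud_row and anything else above 2 N).
It fails at once if another loose thing on the bench is moved by more than 30 mm (distance of any of pedestal, lube_bottle, piston, wrench, screwdriver, dish, spray_can from where it was at the start of the episode above 0.03 m).
It also fails if it takes over 64 s, if anything falls off the work surface, if the arm or the gripper's body presses on something with over 40 N, if the wrist force passes 120 N, or if a joint passes its speed limit or range.

## Working session

There is one attempt and no reset: what is moved stays moved. The work goes in short steps, Python scripts to look and compute and a tool call to move; the robot and the scene stay as the last step left them, time stands still between calls to the robot, and variables do not carry over. Pictures are saved under pics/ and viewed, about 8 in all and at most 12, crops included, and the job is handed in when it is done.

Besides the shell and the picture viewer there is one more tool, called after "Call:" as name(argument=value, ...), one argument or row to a line, values as JSON. jog_arm: Moves the arm, as the interface text tells. Its arguments: {"type":"object","properties":{"increments":{"type":"array"}},"required":["increments"]}

```bash
mkdir -p pics; cat > h.py <<'E'
import numpy as np, cv2
from scipy.spatial.transform import Rotation as R
from workcell import robot, viewer
def toolT(s=None):
    s=s or robot.state(); T=np.eye(4); T[:3,:3]=R.from_euler('xyz',s['ee_rot'],degrees=True).as_matrix(); T[:3,3]=s['eef_pos']; return T
def camT(n,s=None):
    m=viewer.camera_model(n); return m['T'] if 'T' in m else toolT(s)@np.array(m['hand_eye'])
def K(n):
    m=viewer.camera_model(n); return np.array([[m['fx'],0,m['cx']],[0,m['fy'],m['cy']],[0,0,1.]]),np.array(m['dist'],float)
def rays(n,uv):
    k,d=K(n); p=cv2.undistortPoints(np.array(uv,float).reshape(-1,1,2),k,d).reshape(-1,2); return np.c_[p,np.ones(len(p))]
def world(n,uv,dep,T=None):
    T=camT(n) if T is None else np.array(T); r=rays(n,uv)*np.array(dep,float).reshape(-1,1); return r@T[:3,:3].T+T[:3,3]
def atz(n,uv,z,T=None):
    T=camT(n) if T is None else np.array(T); r=rays(n,uv)@T[:3,:3].T; return T[:3,3]+r*((z-T[2,3])/r[:,2])[:,None]
def cloud(n,dep,T=None):
    v,u=np.mgrid[0:480,0:640]; P=world(n,np.c_[u.ravel(),v.ravel()],dep.ravel(),T).reshape(480,640,3); P[dep==0]=np.nan; return P
def proj(n,X,T=None):
    T=camT(n) if T is None else np.array(T); k,d=K(n); Ti=np.linalg.inv(T)
    return cv2.projectPoints(np.array(X,float).reshape(-1,1,3),cv2.Rodrigues(Ti[:3,:3])[0],Ti[:3,3],k,d)[0].reshape(-1,2)
E
python3 - <<'E'
from h import *
s=robot.state(); print(s); print(robot.tips_ahead)
for n in('top','scene'):
    im,d=viewer.capture(n); cv2.imwrite(f'pics/{n}1.png',im); np.save(f'{n}1.npy',d)
    print(n,np.round(camT(n),2).tolist())
    for l in['cap','pedestal','bare_saddle','fitted_a','stud_row','latch','cradle','lube_bottle','spray_can','dish','piston','wrench','screwdriver']:
        for f in viewer.find_in(n,l)[:3]:
            b=f['bbox']; u,v=int(np.clip(b[0],0,639)),int(np.clip(b[1],0,479)); print(l,round(f['conf'],2),np.round(b),np.round(world(n,[(u,v)],[d[v,u]])[0]))
E
```

```text
{'time': 0.0, 'qpos': array([-74.99442256,  18.44018044,  -4.01568146,  83.17706068,
         1.29503953,  78.54206522,  -3.26161524]), 'joint_vel': array([ 0.07235479,  0.002105  , -0.06836174,  0.0569694 ,  0.06114814,
       -0.05238124, -0.03130527]), 'joint_efforts': array([-1.67470876e-04, -4.93582821e+01, -3.82537544e-01, -3.14333940e+01,
        1.27479283e-02,  1.13554523e-02, -5.02524369e-07]), 'eef_pos': array([159.36280017, 629.72909784, 302.79178164]), 'ee_rot': array([-1.79885946e+02,  5.92753175e-03,  1.65802761e+02]), 'ft_force': array([0.68540402, 0.01738227, 0.46237642]), 'moment': array([ 0.01481396, -0.01880159,  0.03873221]), 'width': 85.04548794462241}
72.6
top [[0.02, -0.98, 0.19, 336.45], [-1.0, -0.02, 0.01, -38.52], [-0.01, -0.19, -0.98, 1183.26], [0.0, 0.0, 0.0, 1.0]]
cap 0.97 [456. 308.  28.  45.] [ 394. -338.   35.]
cap 0.93 [423. 208.  46.  18.] [ 627. -267.   35.]
cap 0.84 [411. 355.  44.  19.] [ 291. -235.   32.]
pedestal 0.77 [403. 270.  27.  19.] [ 484. -224.   -3.]
bare_saddle 0.51 [207. 264.  33.   8.] [482. 225.  66.]
bare_saddle 0.42 [255. 235.  2
[... 1481 characters left out ...]
116.]
fitted_a 0.6 [391. 218.  30.  20.] [573. 196. 125.]
stud_row 0.76 [301. 256.  49.  90.] [528. -87.  75.]
latch 0.64 [365. 224.  32.  24.] [497. 161.  80.]
latch 0.27 [198. 329.  47.  38.] [ 579. -425.    9.]
cradle 0.74 [392. 245. 130.  86.] [616. 166.  69.]
lube_bottle 0.85 [357. 291.  23.  49.] [767. -77. 104.]
lube_bottle 0.2 [460. 228.  33.  22.] [603. 475.  14.]
spray_can 0.75 [416. 189.  22.  59.] [465. 395. 119.]
dish 0.82 [459. 228.  31.  19.] [589. 482.   8.]
piston 0.79 [302. 331.  30.  40.] [ 763. -239.   49.]
wrench 0.9 [197. 329.  51.  37.] [ 577. -427.    5.]
screwdriver 0.62 [161. 322.  30.  46.] [ 521. -500.   21.]
screwdriver 0.27 [414. 228.  25.  25.] [630. 236. 111.]
```

```bash
python3 - <<'E'
import cv2,numpy as np
t=cv2.imread('pics/top1.png')
a=cv2.resize(t[130:400,80:540],None,fx=1.7,fy=1.7,interpolation=cv2.INTER_CUBIC)
cv2.imwrite('pics/v1.png',a)
b=cv2.resize(t[185:375,380:490],None,fx=3.1,fy=3.1,interpolation=cv2.INTER_CUBIC)
c=cv2.resize(t[170:320,150:290],None,fx=3.1,fy=3.1,interpolation=cv2.INTER_CUBIC)
o=np.zeros((600,800,3),np.uint8); o[:b.shape[0],:b.shape[1]]=b; o[:c.shape[0],350:350+c.shape[1]]=c[:, :450]
cv2.imwrite('pics/v2.png',o)
E
```

```text
(no output)
```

View pics/v1.png

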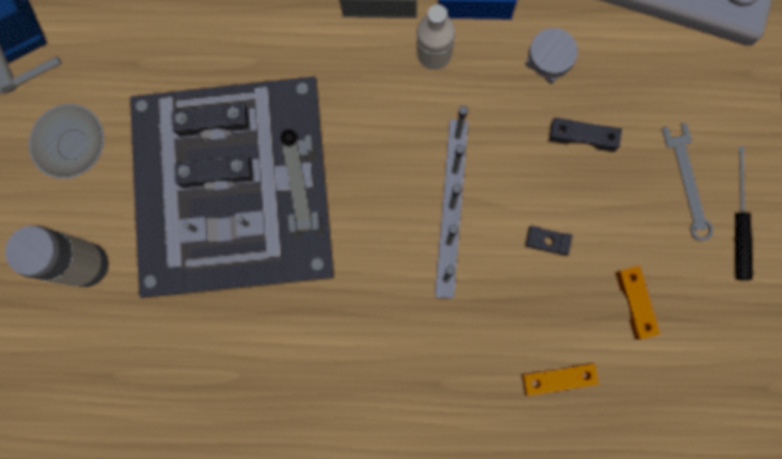

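View pics/v2.png

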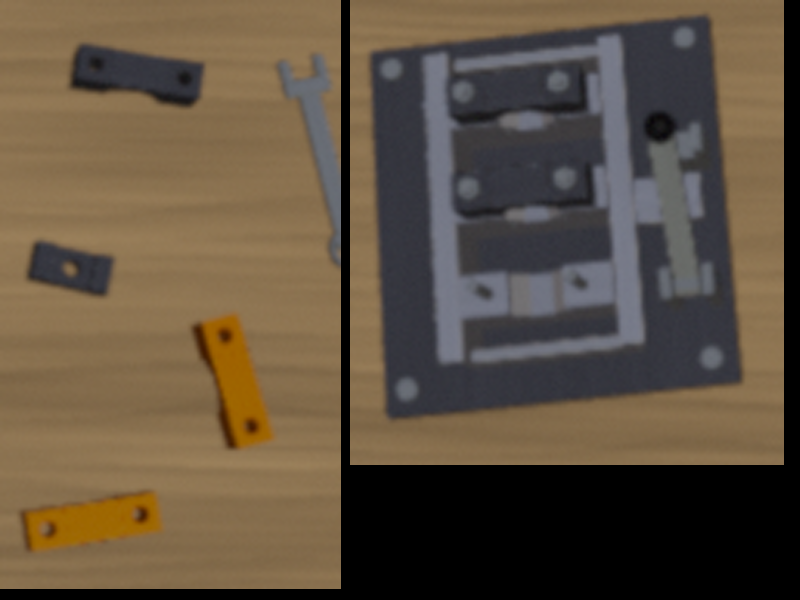

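The dark two-hole cap is at top px (423,208), and it is the one that fits. Rejected: the orange look-alikes at (456,308) and (411,355), and the single-hole pedestal at (403,270). The bare saddle is the low-x one, at px ~(207,264), and the clamp bar is raised with its ball at px ~(250,211). Next I measure all of them.

```bash
python3 - <<'E'
from h import *
im=cv2.imread('pics/top1.png'); d=np.load('top1.npy'); P=cloud('top',d)
ims=cv2.imread('pics/scene1.png'); ds=np.load('scene1.npy'); Q=cloud('scene',ds)
def rect(P,c,r,z0,z1):
    m=(np.hypot(P[...,0]-c[0],P[...,1]-c[1])<r)&(P[...,2]>z0)&(P[...,2]<z1)
    q=P[m]; b=cv2.minAreaRect(q[:,:2].astype(np.float32)); return len(q),np.round(b[0],1),np.round(b[1],1),round(b[2],1),np.round(np.median(q[:,2]),1)
for n,PP in(('top',P),('scene',Q)):
    print(n,'cap',rect(PP,(635,-270),65,27,42)); print('ped',rect(PP,(488,-226),45,23,38))
    print('row',rect(PP,(525,-88),150,12,27)); print('rowstuds',rect(PP,(525,-88),150,100,170))
    print('plate',rect(PP,(545,210),215,9,24)); print('bar',rect(PP,(545,110),120,105,220))
    print('case',rect(PP,(545,215),150,78,92))
    m=(np.hypot(PP[...,0]-545,PP[...,1]-110)<110)&(PP[...,2]>95)&(PP[...,1]<150); q=PP[m]; q=q[np.argsort(q[:,2])]; print('ball/hi',np.round(q[::max(1,len(q)//12)],0).tolist())
# holes: dark pixels in cap top image at upsampled
# bolts / plate screws
pts=[(384+ (x)/3.1-4+0,0) for x in[]]
scr=[(150+(x-350)/3.1,170+y/3.1) for x,y in[(391,68),(684,38),(712,357),(406,389)]]
X=atz('top',scr,18); print('screws',np.round(X,1).tolist(), X.mean(0))
h=[(380+x/3.1,185+y/3.1) for x,y in[(96,63),(185,77)]]
X=atz('top',h,34); print('holes',np.round(X,1).tolist(),X.mean(0))
ball=[(150+(659-350)/3.1,170+126/3.1)]
a=rays('top',ball); T=camT('top'); print('ballray', np.round(T[:3,3],1), np.round(a@np.array(T)[:3,:3].T,4))
E
```

```text
top cap (477, array([ 629. , -273.7]), array([97.2, 30. ]), 81.1, np.float64(33.5))
ped (194, array([ 478.3, -221.2]), array([57.3, 29.1]), 77.4, np.float64(28.5))
row (1004, array([ 518.3, -155.1]), array([158.6, 249.9]), 85.8, np.float64(19.7))
rowstuds (221, array([523.5, -88.7]), array([ 10.8, 211.8]), 85.6, np.float64(156.6))
plate (6982, array([547.4, 251.7]), array([292.1, 328.1]), 7.0, np.float64(15.8))
bar (881, array([557.5, 165. ]), array([149. , 124.3]), 39.9, np.float64(120.7))
case (2338, array([554.3, 196.2]), array([230.8, 206.9]), 7.4, np.float64(82.3))
ball/hi [[502.0, 116.0, 96.0], [508.0, 102.0, 102.0], [513.0, 114.0, 109.0], [525.0, 109.0, 116.0], [534.0, 122.0, 124.0], [542.0, 108.0, 130.0], [545.0, 118.0, 136.0], [557.0, 118.0, 144.0], [562.0, 111.0, 151.0], [567.0, 110.0, 157.0], [575.0, 126.0, 166.0], [589.0, 113.0, 172.0], [577.0, 122.0, 176.0]]
scene cap (351, array([ 631.3, -274.2]), array([97.9, 34.5]), 82.8, np.float64(33.4))
ped (122, array([ 480.3, -222.7]), array([60.1, 38. ]), 85.1, np.float64(28.2))
row (629, array([ 521.2, -154.1]), array([161.8, 2
[... 259 characters left out ...]
8, np.float64(121.1))
case (850, array([554.7, 193.9]), array([234.1, 214.6]), 6.2, np.float64(83.4))
ball/hi [[514.0, 102.0, 95.0], [517.0, 102.0, 104.0], [534.0, 103.0, 112.0], [531.0, 102.0, 121.0], [542.0, 106.0, 131.0], [550.0, 110.0, 141.0], [565.0, 112.0, 148.0], [580.0, 110.0, 156.0], [592.0, 117.0, 163.0], [584.0, 120.0, 168.0], [595.0, 118.0, 170.0], [583.0, 110.0, 173.0], [590.0, 107.0, 178.0]]
screws [[662.0, 354.7, 18.0], [689.3, 125.0, 18.0], [440.9, 93.7, 18.0], [412.2, 323.9, 18.0]] [551.09577089 224.30541725  18.        ]
holes [[633.6, -241.7, 34.0], [623.8, -309.4, 34.0]] [ 628.66228896 -275.54789197   34.        ]
ballray [ 336.5  -38.5 1183.3] [[ 0.2349  0.1499 -0.9712]]
```

```bash
cat >> h.py <<'E'
def mv(dx,dy,dz,dyaw,psi=None):
    """world shift (mm), world yaw change (deg) -> tool row numbers"""
    psi=np.radians(robot.state()['ee_rot'][2] if psi is None else psi); c,s=np.cos(psi),np.sin(psi)
    return np.round([ (dx*c+dy*s)/1e3,(dx*s-dy*c)/1e3,-dz/1e3,-dyaw],4)
def goto(x,y,z,yaw):
    s=robot.state(); p=s['eef_pos']; w=(yaw-s['ee_rot'][2]+180)%360-180; return mv(x-p[0],y-p[1],z-p[2],w)
E
python3 - <<'E'
from h import *
print(np.round(viewer.camera_model('wrist')['hand_eye'],2)); print(K('wrist')[0])
d=np.load('top1.npy'); P=cloud('top',d)
c,s=np.cos(np.radians(7.1)),np.sin(np.radians(7.1))
x=P[...,0]-551.1;y=P[...,1]-224.3; F=np.dstack([c*x+s*y,-s*x+c*y,P[...,2]])
for a in range(-90,50,10): print(a,[ (int(np.nanmax(q)) if len(q) else -1) for b in range(-135,-70,8) for q in [F[(F[...,0]>a)&(F[...,0]<=a+10)&(F[...,1]>b)&(F[...,1]<=b+8)][:,2]]])
print(goto(470,200,350,97.1))
E
```

```text
[[  0.    -0.94  -0.33  85.04]
 [  1.     0.     0.     1.05]
 [ -0.    -0.33   0.94 -69.65]
 [  0.     0.     0.     1.  ]]
[[377.21647077   0.         316.55867781]
 [  0.         377.21647077 236.79496844]
 [  0.           0.           1.        ]]
-90 [88, 88, 87, 84, 89, 89, 75, 84, 84]
-80 [81, 90, 87, 90, 89, 86, 76, 84, 84]
-70 [76, 88, 96, 98, 95, 87, -1, 85, 83]
-60 [18, 18, 107, 109, 105, 19, 18, 85, 83]
-50 [19, 20, 117, 118, 116, 17, 19, 83, 84]
-40 [17, 21, 127, 128, 124, 15, 18, 84, 81]
-30 [18, 73, 137, 135, 133, 72, 74, 83, 85]
-20 [20, 71, 145, 146, 143, 74, 73, 82, 86]
-10 [21, 73, 158, 156, 153, 71, 72, 84, 81]
0 [20, 70, 171, 175, 166, 71, 71, 81, 85]
10 [49, 85, 177, 180, 172, -1, 21, 82, 84]
20 [85, 85, 175, 175, 174, -1, 18, 84, 84]
30 [78, 86, 65, 65, -1, -1, 16, 84, 85]
40 [18, 15, -1, -1, -1, -1, 16, 84, 83]
[-4.06600e-01 -3.40900e-01 -4.61000e-02  6.87052e+01]
```

Call:
jog_arm(
  increments=[
    [[-0.041,-0.034,-0.046,6.9,0],[-0.085,-0.07,-0.046,14.5,0],[-0.13,-0.109,-0.046,22,0],[-0.175,-0.147,-0.046,29.6,0],[-0.22,-0.184,-0.046,37.2,0],[-0.265,-0.222,-0.046,44.8,0],[-0.31,-0.26,-0.046,52.4,0],[-0.355,-0.298,-0.046,60,0],[-0.4066,-0.341,-0.046,68.7,255],[-0.4066,-0.341,-0.046,68.7,255]],
  ],
)

```text
time: 2.65
eef_pos: [472.6, 194.4, 350.5]
ee_rot: [179.9, 0.1, 96.5]
ft_force: [-0.4, 1.0, -0.2]
width: 51.4
```

```bash
python3 - <<'E'
from h import *
s=robot.state(); print(s['time'],s['eef_pos'],s['ee_rot'],s['width'],robot.tips_ahead)
im,d=viewer.capture('wrist'); cv2.imwrite('pics/w1.png',im); np.save('w1.npy',d)
T=camT('wrist',s); np.save('w1T.npy',T)
c,sn=np.cos(np.radians(7.1)),np.sin(np.radians(7.1)); f=lambda x,y,z:(551.1+c*x-sn*y,224.3+sn*x+c*y,z)
X=[f(-70,34,130),f(-70,-34,130),f(-75,-108,75),f(10,-108,80)]
uv=proj('wrist',X,T); print(np.round(uv)); 
for l in('bare_saddle','latch','stud_tips'): print(l,[(round(q['conf'],2),np.round(q['bbox'])) for q in viewer.find_in('wrist',l)[:3]])
for u,v in uv: cv2.drawMarker(im,(int(u),int(v)),(0,0,255),0,8,1)
cv2.imwrite('pics/v3.png',im)
E
```

```text
2.65 [472.64667212 194.39146056 350.45599058] [1.79909304e+02 6.19368066e-02 9.65021950e+01] 51.449934309458705 72.6
[[330. 150.]
 [330. 235.]
 [323. 287.]
 [408. 288.]]
bare_saddle [(0.53, array([387., 315., 149.,  72.]))]
latch [(0.86, array([384., 318., 147.,  75.]))]
stud_tips [(0.8, array([329., 189.,  10., 100.]))]
```

View pics/v3.png

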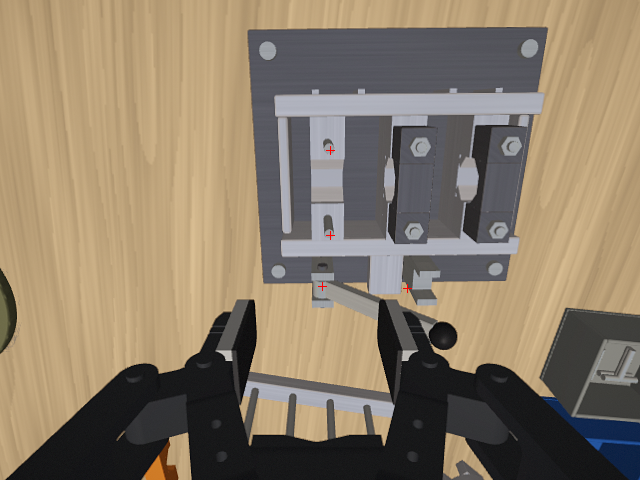

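The markers land on the studs and the hinge. Next, close the fingers and push the bar down at about 55 mm from the pin, which keeps clear of the ball.

```bash
python3 - <<'E'
from h import *
print(goto(544.6,114.7,255,97.1),goto(544.6,114.7,152,97.1))
E
```

```text
[-0.0955  0.0638  0.0949  0.1662] [-0.0955  0.0638  0.1979  0.1662]
```

Call:
jog_arm(
  increments=[
    [[-0.045,0.03,0.02,0,255],[-0.0955,0.0638,0.05,0,255],[-0.0955,0.0638,0.085,0,255],[-0.0955,0.0638,0.105,0,255],[-0.0955,0.0638,0.125,0,255],[-0.0955,0.0638,0.145,0,255],[-0.0955,0.0638,0.162,0,255],[-0.0955,0.0638,0.177,0,255],[-0.0955,0.0638,0.188,0,255],[-0.0955,0.0638,0.196,0,255]],
  ],
)

```text
time: 4.1
eef_pos: [545.2, 113.2, 153.4]
ee_rot: [180.0, -0.0, 97.1]
ft_force: [0.5, 0.9, 1.2]
width: -0.2
```

Call:
jog_arm(
  increments=[
    [[0,0,0.001,0,255],[0,0,0.002,0,255],[0,0,0.003,0,255],[0,0,0.003,0,255],[0,0,0.003,0,255],[0,0,0.003,0,255],[0,0,0.003,0,255],[0,0,0.003,0,255],[0,0,0.003,0,255],[0,0,0.003,0,255]],
  ],
)

```text
time: 5.35
eef_pos: [545.1, 113.0, 152.6]
ee_rot: [-180.0, -0.1, 97.1]
ft_force: [-4.2, -0.2, 10.3]
width: 0.5
```

```bash
python3 - <<'E'
from h import *
s=robot.state(); print(s['time'],s['eef_pos'],s['ee_rot'],s['ft_force'],s['width'])
im,d=viewer.capture('wrist'); im2,d2=viewer.capture('scene')
a=cv2.resize(im2[190:310,320:480],None,fx=3,fy=3); o=np.zeros((480,800,3),np.uint8); o[:360,:480]=a; o[:,480:]=im[:,160:480]; cv2.imwrite('pics/v4.png',o)
E
```

```text
5.35 [545.14348381 112.96633949 152.6224809 ] [-1.79998923e+02 -6.00379959e-02  9.70945360e+01] [-4.2238375  -0.19612102 10.28310506] 0.4806148927612265
```

View pics/v4.png

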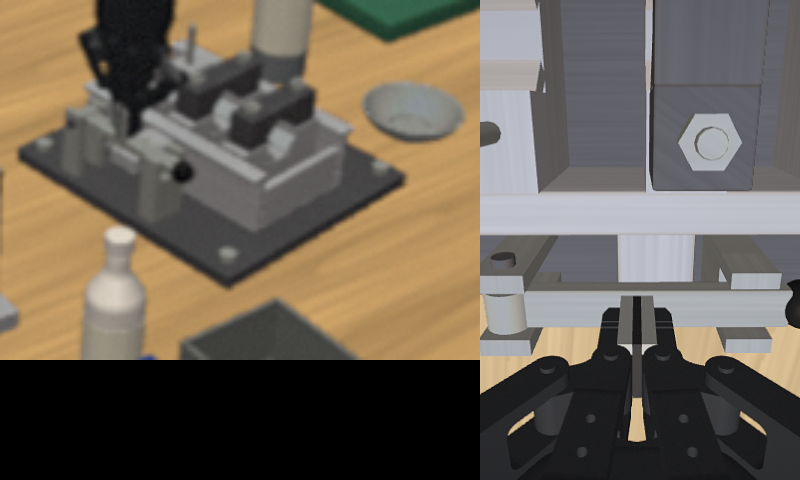

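The bar is home: tips at z = 80.0 with 10 N against the hard stop, and the picture shows it level in the fork. Next I lift and go over to the cap.

Call:
jog_arm(
  increments=[
    [[0,0,-0.05,0,255],[0,0,-0.1,0,255],[0,0,-0.15,0,200],[-0.05,0.0045,-0.16,2,100],[-0.107,0.0096,-0.16,4.2,0],[-0.165,0.0148,-0.16,6.4,0],[-0.222,0.02,-0.16,8.6,0],[-0.28,0.0252,-0.16,10.9,0],[-0.337,0.0303,-0.16,13,0],[-0.3944,0.0355,-0.16,15.3,0]],
  ],
)

```text
time: 6.7
eef_pos: [629.3, -275.5, 311.0]
ee_rot: [180.0, -0.0, 81.8]
ft_force: [-0.2, -0.2, 0.2]
width: 85.2
```

Call:
jog_arm(
  increments=[
    [[0,0,0,0,0],[0,0,0,0,0],[0,0,0.015,0,0],[0,0,0.03,0,0],[0,0,0.045,0,0],[0,0,0.06,0,0],[0,0,0.07,0,0],[0,0,0.07,0,0],[0,0,0.07,0,0],[0,0,0.07,0,0]],
  ],
)

```text
time: 7.95
eef_pos: [629.4, -274.3, 241.7]
ee_rot: [179.9, 0.0, 81.8]
ft_force: [-0.2, 0.1, -0.2]
width: 85.4
```

```bash
python3 - <<'E'
from h import *
s=robot.state(); print(s['time'],s['eef_pos'],s['ee_rot'],s['ft_force'],s['width'])
im,d=viewer.capture('wrist'); cv2.imwrite('pics/w2.png',im); np.save('w2.npy',d); T=camT('wrist',s)
for l in('cap','pedestal'): print(l,[(round(q['conf'],2),np.round(q['bbox'])) for q in viewer.find_in('wrist',l)[:4]])
P=cloud('wrist',d,T)
m=(np.hypot(P[...,0]-629,P[...,1]+274)<62)&(P[...,2]>28)&(P[...,2]<42); q=P[m]
b=cv2.minAreaRect(q[:,:2].astype(np.float32)); print(b,np.median(q[:,2]))
uv=proj('wrist',[[633.6,-241.7,34],[623.8,-309.4,34],[*b[0],34]],T)
for u,v in uv: cv2.drawMarker(im,(int(u),int(v)),(0,0,255),0,8,1)
print(np.round(uv)); cv2.imwrite('pics/v5.png',im)
E
```

```text
7.95 [ 629.37264438 -274.307251    241.70178518] [1.79925948e+02 1.04365672e-02 8.17962537e+01] [-0.17376968  0.08399316 -0.1516791 ] 85.36096707106218
cap [(0.96, array([316., 216.,  39., 126.])), (0.91, array([ 69., 325., 128.,  76.]))]
pedestal [(0.69, array([116., 180.,  57.,  82.]))]
((628.6607666015625, -272.6743469238281), (97.05677795410156, 28.07127571105957), 81.34580993652344) 33.497076845201434
[[315. 182.]
 [315. 266.]
 [315. 222.]]
```

View pics/v5.png

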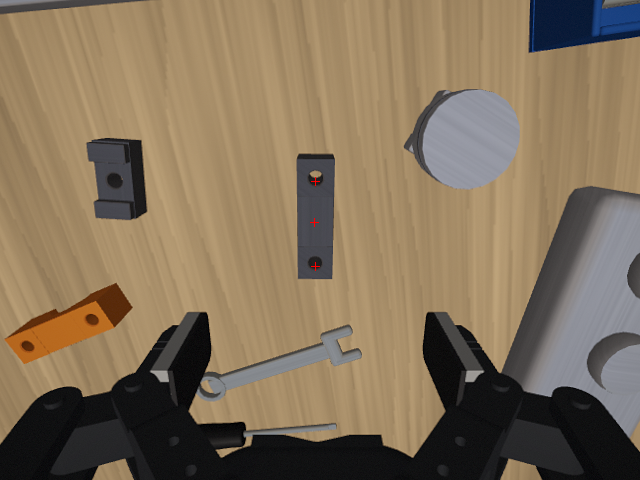

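Close view: the cap with two holes at px (315,178) and (315,264) sits under the tool and is clear of the piston. I descend and grip.

Call:
jog_arm(
  increments=[
    [[0.001,0,0.03,0,0],[0.001,0,0.06,0,0],[0.001,0,0.09,0,0],[0.001,0,0.115,0,0],[0.001,0,0.138,0,0],[0.001,0,0.152,0,0],[0.001,0,0.16,0,0],[0.001,0,0.1615,0,0],[0.001,0,0.1615,0,0],[0.001,0,0.1615,0,100]],
  ],
)

```text
time: 9.35
eef_pos: [629.7, -273.2, 80.3]
ee_rot: [179.9, 0.0, 81.8]
ft_force: [0.3, -0.1, -1.0]
width: 69.6
```

Call:
jog_arm(
  increments=[
    [[0,0,0,0,255],[0,0,0,0,255],[0,0,0,0,255],[0,0,0,0,255],[0,0,0,0,255],[0,0,0,0,255],[0,0,0,0,255],[0,0,0,0,255],[0,0,-0.01,0,255],[0,0,-0.02,0,255]],
  ],
)

```text
time: 10.6
eef_pos: [628.7, -272.6, 98.9]
ee_rot: [-179.9, -0.0, 81.8]
ft_force: [0.9, -0.7, -3.2]
width: 26.6
```

Gripped at 26.6 mm, with the weight showing in the force reading. Next, lift and cross high.

Call:
jog_arm(
  increments=[
    [[0,0,-0.025,0,255],[0,0,-0.06,0,255],[0,0,-0.1,0,255],[0,0,-0.14,0,255],[0,0,-0.18,0,255],[0,0,-0.2,0,255],[0.015,-0.007,-0.201,0,255],[0.05,-0.0233,-0.201,-1.6,255],[0.09,-0.0419,-0.201,-3,255],[0.13,-0.0605,-0.201,-4.3,255]],
  ],
)

```text
time: 11.85
eef_pos: [586.2, -132.6, 297.7]
ee_rot: [-179.8, -0.1, 86.2]
ft_force: [0.3, 0.4, -3.7]
width: 26.9
```

```bash
python3 - <<'E'
from h import *
s=robot.state(); print(s['eef_pos'],s['ft_force'],s['width']); print(goto(481.6,215.6,285,97.1))
E
```

```text
[ 586.19665189 -132.62713077  297.67176376] [ 0.27443684  0.35628765 -3.65374671] 26.93706567356517
[  0.3406  -0.1273   0.0127 -10.8813]
```

Call:
jog_arm(
  increments=[
    [[0.04,-0.015,0,-1.3,255],[0.085,-0.032,0,-2.7,255],[0.13,-0.0486,0,-4.1,255],[0.175,-0.0654,0,-5.6,255],[0.22,-0.0822,0,-7,255],[0.26,-0.097,0,-8.3,255],[0.3,-0.112,0,-9.6,255],[0.325,-0.1215,0,-10.4,255],[0.34,-0.1273,0,-10.9,255],[0.34,-0.1273,0,-10.9,255]],
  ],
)

```text
time: 13.1
eef_pos: [483.7, 212.5, 299.9]
ee_rot: [-180.0, 0.0, 97.1]
ft_force: [0.4, -0.9, -3.2]
width: 26.7
```

```bash
python3 - <<'E'
from h import *
s=robot.state(); print(s['time'],s['eef_pos'],s['ee_rot'],s['ft_force'],s['width'])
im,d=viewer.capture('wrist'); cv2.imwrite('pics/w3.png',im); np.save('w3.npy',d); T=camT('wrist',s); np.save('w3T.npy',T)
c,sn=np.cos(np.radians(7.1)),np.sin(np.radians(7.1)); f=lambda x,y,z:(551.1+c*x-sn*y,224.3+sn*x+c*y,z)
uv=proj('wrist',[f(-70,34,130),f(-70,-34,130),f(-70,34,85),f(-70,-34,85)],T); print(np.round(uv))
for l in('cap','stud_tips','latch'): print(l,[(round(q['conf'],2),np.round(q['bbox'])) for q in viewer.find_in('wrist',l)[:4]])
it,dt=viewer.capture('top'); cv2.imwrite('pics/t3.png',it); np.save('t3.npy',dt)
o=np.zeros((480,800,3),np.uint8); o[:,:420]=im[:,130:550]; a=cv2.resize(it[150:310,150:277],None,fx=3,fy=3); o[:,420:420+a.shape[1]]=a[:480,:380]
cv2.imwrite('pics/v6.png',o); print(goto(481.6,215.6,300,97.1))
E
```

```text
13.1 [483.65687987 212.50942414 299.87549671] [-1.79959693e+02  4.42504970e-02  9.70739833e+01] [ 0.43134746 -0.94619397 -3.16931897] 26.67485746900546
[[314. 186.]
 [314. 282.]
 [314. 174.]
 [314. 257.]]
cap [(0.83, array([318., 321.,  86., 239.]))]
stud_tips [(0.62, array([312., 176.,  15.,  22.]))]
latch [(0.81, array([424., 328.,  80.,  26.]))]
[ 0.0054 -0.0025  0.0005 -0.2619]
```

View pics/v6.png

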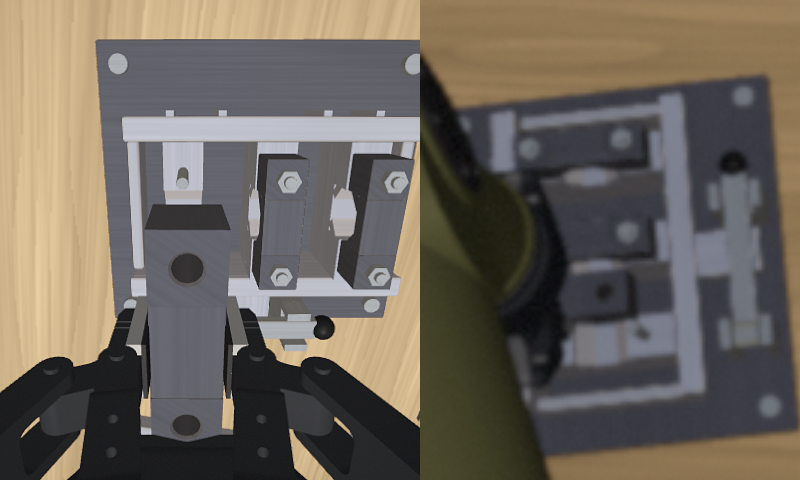

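The cap is held squarely and the clamp bar is closed, with its ball at px (454,328). Next I zoom in on the studs and cap holes for sub-pixel alignment.

```bash
python3 - <<'E'
import cv2,numpy as np
w1=cv2.imread('pics/w1.png'); w3=cv2.imread('pics/w3.png')
z=lambda a:cv2.resize(a,None,fx=6,fy=6,interpolation=cv2.INTER_CUBIC)
o=np.zeros((600,800,3),np.uint8)
o[:300,:240]=z(w1[125:175,310:350]); o[300:,:240]=z(w1[200:250,310:350])
o[:300,260:500]=z(w3[155:205,292:332])
o[:300,520:800]=z(w3[245:295,293:340])[:, :280]; o[300:,520:800]=z(w3[400:450,293:340])[:,:280]
cv2.imwrite('pics/v7.png',o)
E
```

```text
(no output)
```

View pics/v7.png

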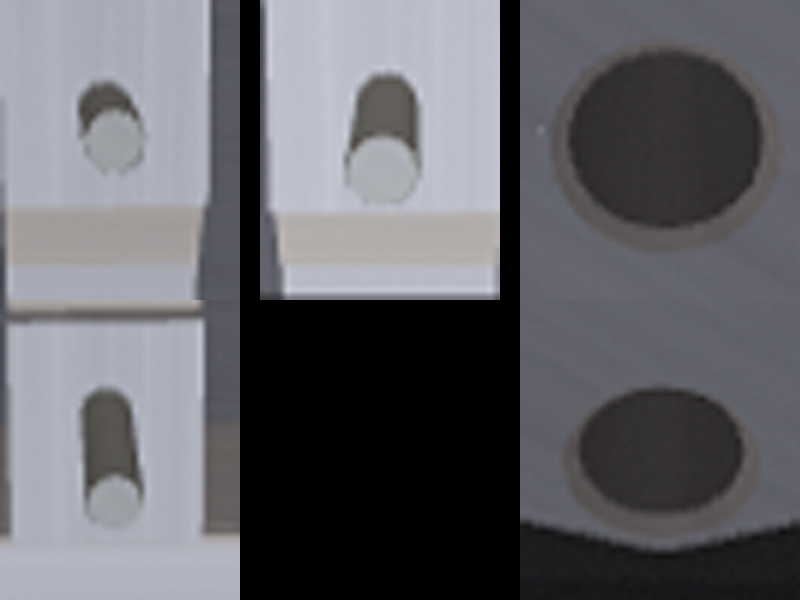

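```bash
python3 - <<'E'
from h import *
T1=np.load('w1T.npy');T3=np.load('w3T.npy')
A=atz('wrist',[(328.8,148.3),(329,233.7)],130,T1); B=atz('wrist',[(312.3,183)],130,T3)
print('tips w1',np.round(A,1).tolist(),A.mean(0),np.degrees(np.arctan2(*(A[0]-A[1])[[1,0]]))); print('far tip w3',np.round(B,1), 'ref far',[477.4,249.4],'ref near',[485.8,181.9])
H=np.array(viewer.camera_model('wrist')['hand_eye']); r=rays('wrist',[(317.3,269.2),(316.5,426.7)])@H[:3,:3].T
X=H[:3,3]+r*((46-H[2,3])/r[:,2])[:,None]; print('holes tool',np.round(X,1).tolist(),'mean',X.mean(0),'len',np.linalg.norm(X[0]-X[1]))
# w2-based cap pose: hole pixels (315.5,178),(315.5,264)
P=cloud('wrist',np.load('w3.npy'),T3); Ti=np.linalg.inv(T3)
Q=(P-toolT()[:3,3])@toolT()[:3,:3]
m=(abs(Q[...,1])<22)&(Q[...,0]<60)&(Q[...,0]>8)&(Q[...,2]>35)&(Q[...,2]<52); q=Q[m]; print('cap top end',len(q),q.min(0),q.max(0)); 
c=np.linalg.lstsq(np.c_[q[q[:,2]<47][:,:2],np.ones((q[:,2]<47).sum())],q[q[:,2]<47][:,2],rcond=None)[0]; print('plane',c)
s=robot.state(); print(s['eef_pos'],s['ee_rot'])
E
```

```text
tips w1 [[476.2, 250.7, 130.0], [484.8, 183.3, 130.0]] [480.54499747 216.98181864 130.        ] 97.27368106546328
far tip w3 [[476.4 251.  130. ]] ref far [477.4, 249.4] ref near [485.8, 181.9]
holes tool [[34.2, 0.4, 46.0], [-33.7, 0.2, 46.0]] mean [ 0.25811248  0.32051249 46.        ] len 67.89253536297123
cap top end 10403 [  8.00907903 -21.95956279  35.00131855] [50.79637111 21.93285562 51.99996669]
plane [ 9.89822214e-02 -1.45853644e-03  4.25943495e+01]
[484.69184503 210.50168806 300.53085721] [1.79980009e+02 1.62790764e-02 9.68380875e+01]
```

```bash
python3 - <<'E'
from h import *
T3=np.load('w3T.npy'); H=np.array(viewer.camera_model('wrist')['hand_eye'])
Q=cloud('wrist',np.load('w3.npy'),H)
for x in range(-44,54,6):
    m=(abs(Q[...,1])>7)&(abs(Q[...,1])<12)&(abs(Q[...,0]-x)<3)&(Q[...,2]>30)&(Q[...,2]<60); q=Q[m]
    if len(q): print(x,len(q),np.round(np.median(q[q[:,1]<0][:,2]),1),np.round(np.median(q[q[:,1]>0][:,2]),1))
print(goto(480.8,216.7,220,97.2)); print(robot.state()['eef_pos'])
E
```

```text
-38 174 46.1 46.0
-32 316 46.1 46.1
-26 299 46.0 46.1
-20 324 46.1 46.1
-14 336 46.2 46.2
-8 372 46.2 46.1
-2 356 46.2 46.1
4 391 46.2 46.1
10 404 46.1 46.1
16 436 46.1 46.2
22 429 46.3 46.2
28 468 46.2 46.2
34 488 46.2 46.2
40 506 46.2 46.1
46 814 46.8 46.7
[ 0.0066 -0.0031  0.0805 -0.3619]
[484.69184503 210.50168806 300.53085721]
```

The cap is level, with its top flat at tool z = 46.1 and its underside at 80.1. I settle, then descend part way.

Call:
jog_arm(
  increments=[
    [[0.002,-0.001,0.01,-0.3,255],[0.0045,-0.002,0.02,-0.3,255],[0.0066,-0.003,0.035,-0.3,255],[0.0066,-0.003,0.05,-0.3,255],[0.0066,-0.003,0.055,-0.3,255],[0.0066,-0.003,0.055,-0.3,255],[0.0066,-0.003,0.055,-0.3,255],[0.0066,-0.003,0.055,-0.3,255],[0.0066,-0.003,0.055,-0.3,255],[0.0066,-0.003,0.055,-0.3,255]],
  ],
)

```text
time: 14.6
eef_pos: [480.3, 218.4, 245.6]
ee_rot: [180.0, -0.0, 97.3]
ft_force: [0.5, 1.3, -2.5]
width: 26.9
```

```bash
python3 - <<'E'
from h import *
s=robot.state(); print(s['time'],s['eef_pos'],s['ee_rot'],s['joint_vel'].round(2)); print(goto(480.8,216.7,220,97.2))
T3=np.load('w3T.npy'); P=cloud('wrist',np.load('w3.npy'),T3); print('tip z',np.round(P[181:186,310:315,2],1).tolist())
E
```

```text
14.6 [480.25409299 218.37702185 245.58511595] [ 1.79983783e+02 -1.13618520e-02  9.73092994e+01] [-0.    0.   -0.04  0.08 -0.01 -0.03  0.05]
[-0.0017  0.0003  0.0256  0.1093]
tip z [[129.2, 129.3, 131.0, 129.9, 130.0], [129.2, 129.7, 129.0, 130.3, 129.0], [129.5, 129.1, 129.5, 130.0, 130.0], [130.0, 130.2, 129.5, 129.1, 129.8], [129.5, 129.5, 128.8, 129.3, 129.5]]
```

Call:
jog_arm(
  increments=[
    [[-0.0017,0.0003,0.008,0,255],[-0.0017,0.0003,0.016,0,255],[-0.0017,0.0003,0.022,0,255],[-0.0017,0.0003,0.0255,0,255],[-0.0017,0.0003,0.0255,0,255],[-0.0017,0.0003,0.0255,0,255],[-0.0017,0.0003,0.0255,0,255],[-0.0017,0.0003,0.0255,0,255],[-0.0017,0.0003,0.0255,0,255],[-0.0017,0.0003,0.0255,0,255]],
  ],
)

```text
time: 15.85
eef_pos: [480.8, 216.7, 220.0]
ee_rot: [180.0, -0.0, 97.3]
ft_force: [-0.6, 0.5, -3.4]
width: 27.3
```

```bash
python3 - <<'E'
from h import *
s=robot.state(); print(s['time'],s['eef_pos'],s['ee_rot'],s['ft_force'],s['joint_vel'].round(2),s['width'])
im,d=viewer.capture('wrist'); T=camT('wrist',s); it,_=viewer.capture('top'); isc,_=viewer.capture('scene')
a=cv2.resize(im[130:450,210:430],None,fx=1.87,fy=1.87); b=cv2.resize(it[180:300,170:290],None,fx=2.5,fy=2.5); c=cv2.resize(isc[170:290,330:450],None,fx=2.5,fy=2.5)
o=np.zeros((600,800,3),np.uint8); o[:598,:411]=a[:598,:411]; o[:300,420:720]=b; o[300:,420:720]=c; cv2.imwrite('pics/v8.png',o)
E
```

```text
15.85 [480.75135118 216.69880329 219.97598258] [ 1.79993300e+02 -5.62777727e-03  9.73045810e+01] [-0.63131645  0.52751612 -3.44794563] [-0.01  0.05 -0.02  0.02 -0.05 -0.08 -0.04] 27.34636652530799
```

View pics/v8.png

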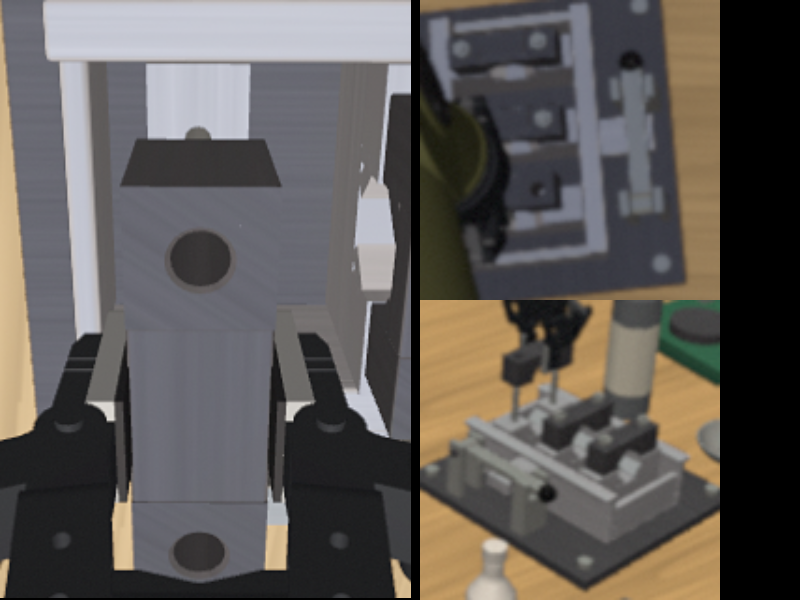

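The far stud (col 198) lines up with the hole (col 199), the scene view shows the stud under the cap, and the bar is closed. The arm is still, so I hand the job in.

```bash
python3 -c "
from workcell import robot
print(robot.close_job())"
```

```text
the job is handed in; nothing more can be done
None
```

I closed the clamp bar, then carried the dark two-hole cap over the stud row. It is now held over the bare saddle, the one nearest the robot, and the job was handed in at about 16 s of robot time. The hand-in gives no verdict.

**Last checks:**
- **Clamp bar:** it stopped hard at 80 mm above the bench with 10 N on it. The final pictures show it still level in its catch.
- **Cap height:** the tool is at [480.8, 216.7, 220.0], which puts the underside about 10 mm above the stud tips. I measured the tips at about 129.6 mm.
- **Cap alignment:** the cap is level by the depth fit, with yaw 97.3° against 97.1–97.3° for the fixture. The visible far stud lines up with its hole.
- **Grip:** the cap is still, at 27.3 mm opening with about 3.4 N of weight showing.
- **Stud row and loose things:** I crossed with the cap about 220 mm up, well above the 160 mm studs, and planned every path clear of the loose things. I did not re-measure where the loose things stand afterwards.

**Disagreement:** the top camera put the stud midpoint at (481.6, 215.6) and the wrist camera at (480.5, 217.0). I aimed between them, nearer the wrist camera's. That leaves about 1.5 mm of doubt against the 6 mm allowed.

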